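# Set the indexing wheel to the three-pip sector and pin it

## Robot

A 6-joint arm with a two-finger parallel gripper is mounted at the origin on a cart in front of the work surface, level with it; the furniture and walls round the work are solid. World frame = base frame: x ahead of the robot, y to its left, z up, the work surface at z = 0. Lengths are in m, angles in rad, forces in N, time in s.
With the tool pointing down it reaches from about 0.275 to 0.875 m from the base axis. Payload 12.5 kg.
Tool frame: the origin (TCP) lies on the centre line of the jaws, within the pads' length; the fingertips stand r.finger_overhang ahead of it and the grasp point (between the pads) lies 3 mm ahead of it (r.finger_overhang is the distance from the TCP to the fingertips, in m); z points along the fingers, y is the line along which they close (so a half turn about z gives the same grasp; the last joint's range is limited). The gripper opens to 85 mm and grips with 20 to 120 N. Pads are 22 mm wide; open, the fingers measure 114 mm over their backs; the gripper's body (76 mm by 85 mm) begins 54 mm behind the grasp point. The pads swing forward as they close: fully open they stand 13 mm farther back than shut.
Start: joints at [1.23, 0.351, 1.652, -0, 1.139, -0.085], TCP at [0.139, 0.532, 0.253] pointing down, gripper open.
Joint ranges: [-2.75, 2.75], [-0.79, 2.1], [0.01, 2.65], [-1.57, 4.71], [0.07, 3.14], [-2.87, 2.87]. Speed limits (rad/s): [2.22, 2.22, 2.79, 3.14, 3.14, 3.14].

## Interface

Orientations are given as a unit quaternion [x, y, z, w].
In Python, from cell import r, optics gives the robot as it stands. The module is installed in compiled form; this text tells all that it offers. Calls block until the motion is done:
- r.move_to(position, orientation): joint-space move of the TCP to a pose.
- r.move_linear(position, rot=None, vel=0.15): straight line of the TCP; rot=None keeps the orientation; vel is the mean speed in m/s.
- r.set_joints(angles): joint-space move.
- r.set_gripper(opening, squeeze=None): opening from 0.0 (shut) to 1.0 (fully open); squeeze is the grip in N (None keeps the last); returns when the fingers have stopped.
- r.sleep(seconds).
- r.inverse_kinematics(position, orientation): joint angles nearest the present ones, or None.
- optics.get_image(name): name is "scene" or "top" or "wrist"; returns a dict with "pixels" (480x640x3 uint8, red, green, blue), "depth" (480x640 float32, m along the optical axis (not along the pixel's ray), 0 where there is no reading), "fx", "fy", "cx", "cy" (pixels), "D" ([k1, k2, p1, p2, k3] as OpenCV has them; the pictures are not rectified), "camera_from_world" (4x4, takes a point from world to camera coordinates); the wrist camera has in their place "mount" (4x4, takes a point from camera to tool coordinates, whose origin is the TCP and whose axes are the flange's). Camera axes: x right, y down, z forward; pixel columns grow to the right and rows downward; lengths in m; the calibration is good to about 2 mm. A picture is of the moment at which its call begins: read the wrist's pose just before it.
A pose or a line that the arm cannot do raises r.PlanningError and nothing moves.
- r.hand_in(): hands the job in; it is judged then, once.
Readings, each from a call of its own:
- r.current_t(): time.
- r.current_q(): joint angles.
- r.current_qvel(): joint speeds.
- r.current_effort(): joint torques, N m.
- r.current_tool_pos(): TCP position.
- r.current_ee_rot(): TCP orientation.
- r.current_contact_force(): force on the tool from outside, world axes, zero at the start.
- r.current_torque(): the same for the moment, N m.
- r.current_opening(): opening from 0.0 (shut) to 1.0 (fully open).
- r.current_finger_force(): force on a finger pad.
Only numpy, scipy, OpenCV 4.12 (cv2) and the standard library are available. Lean on these libraries where they do the work, as an engineer would, in place of code of your own. Each camera call takes 0.05 s, during which the arm holds its last target. There are 200 camera calls.

## Task

Turn the indexing wheel by its crank until the sector with three pips shows in the bridge's window, then lock it there with the index pin: fully home in the bush of the bridge, its head down on the bridge. The wheel's notches are a little out of line with its pips, so feel for the notch gently and never force the pin against the wheel; leave the pliers, the tape measure and the angle bracket alone.

Things in the scene. Friction and masses are not known exactly. Their poses are not given: they have to be found in the camera images.
- fixture: indexing fixture fixed to the table: dark base plate 216 x 256 x 10 mm with a wheel, a grey bridge over the wheel's rim on its +x side (50 mm wide, from 22 to 114 mm from the wheel's axis, top 56 mm and underside 42 mm above the table) and a parking boss. Origin on the table, on the wheel's axis; x from the axis through window and bush, z up
- wheel: horizontal wheel, diameter 164 mm, top 36 mm above the table; origin as the fixture's, x through its three-pip sector. That sector is in the window when wheel x lies along fixture x. Starts 0.8 to 1.9 rad counter-clockwise (from above) of that, so turn it clockwise; it can go 0.6 rad past. Stays where left; turning takes 0.2 N m (3.3 N at the crank)
- crank_top (a point): top end of the crank handle, a black upright round post of 16 mm diameter from 42 to 101 mm above the table, fixed on the wheel 60 mm from its axis, across the axis from the three-pip sector
- three_pips (a point): middle of the three-pip sector on the wheel's top, 42 mm from the axis. The rim (60 to 82 mm from the axis) is a steel ring, top flush, with one 12 mm wide radial notch per pip sector, 60 degrees apart. The ring was clamped on by hand: its notches all lie up to 0.10 rad to one side or the other of their sectors' middles, differently each time, not measured
- window (a point): middle of the bridge's window (24 mm radially x 30 mm), at the height of the wheel's top, 42 mm from the axis; fixed to the fixture. Pips per sector counter-clockwise: 3, 1, 5, (crank), 4, 2
- bush (a point): centre of the mouth, on the bridge's top, of the bush: an upright through hole of 11.2 mm diameter, 14 mm deep, mouth countersunk 2 mm, 72 mm from the axis. A pin in the bush stands on the ring with its head 10 mm above the bridge, and drops into a notch that comes under it; a notch then stops the wheel
- index_pin: loose index pin, about 60 g: steel shank 10 mm diameter, 30 mm long, foot chamfered 1.5 mm, under a black round head 20 mm in diameter (collar 22) and 30 mm high. Origin in the middle of the head's underside, z up. Starts in the 12 mm hole of the parking boss, a 34 mm square block 42 mm high at fixture x 0, y +125 mm. Home, its foot is 10 mm deep in a notch
- pliers: blue-handled pliers of 160 mm lying on the table: to be left alone
- tape_measure: yellow tape measure, 78 mm long, standing on the table: to be left alone
- bracket_2: small steel angle bracket, 40 x 60 mm: to be left alone
Mind the look-alikes: they are no part of the job. There is more than one size of the index_pin; the one meant has the size given above.

How it is judged:
By the outcome, as a careful person would: the job done as asked, in the order asked, and still so for the second after the job is handed in, with the robot touching nothing.
It also fails if it takes over 72 s, if anything falls off the work surface, if the arm or the gripper's body presses on something with over 40 N, if the wrist force passes 120 N, or if a joint passes its speed limit or range.

## Working session

There is one attempt and no reset: what is moved stays moved. The work goes in short steps, each a Python script; the robot and the scene stay as the last script left them, time stands still between calls to the robot, and variables do not carry over. Pictures are saved under pics/ and viewed, at most 10 in all, crops included, and the job is handed in when it is done.

```bash
mkdir -p pics
cat > h.py <<'E'
import numpy as np, cv2, pickle
from cell import r, optics
from scipy.spatial.transform import Rotation as R
def snap(name, tag):
    p=r.current_tool_pos(); q=r.current_ee_rot()
    d=optics.get_image(name); d=dict(d)
    if name=="wrist":
        T=np.eye(4);T[:3,:3]=R.from_quat(q).as_matrix();T[:3,3]=p
        d["camera_from_world"]=np.linalg.inv(T@np.array(d["mount"]))
    cv2.imwrite(f"pics/{tag}.png",d["pixels"][:,:,::-1]); pickle.dump(d,open(f"pics/{tag}.pkl","wb")); return d
def load(tag): return pickle.load(open(f"pics/{tag}.pkl","rb"))
def K(d): return np.array([[d["fx"],0,d["cx"]],[0,d["fy"],d["cy"]],[0,0,1.]])
def ray(d,uv):
    n=cv2.undistortPoints(np.array([[uv]],float),K(d),np.array(d["D"],float))[0,0]
    W=np.linalg.inv(np.array(d["camera_from_world"])); return W[:3,3],W[:3,:3]@np.array([n[0],n[1],1.])
def at_z(d,uv,z):
    o,v=ray(d,uv); return o+v*(z-o[2])/v[2]
def dep(d,uv):
    o,v=ray(d,uv); z=d["depth"][int(round(uv[1])),int(round(uv[0]))]; return o+v*z
def tri(obs):
    A=np.zeros((3,3));b=np.zeros(3);L=[]
    for d,uv in obs:
        o,v=ray(d,uv);v=v/np.linalg.norm(v);P=np.eye(3)-np.outer(v,v);A+=P;b+=P@o;L.append((o,P))
    x=np.linalg.solve(A,b); return x,[np.linalg.norm(P@(x-o)) for o,P in L]
def proj(d,X):
    C=np.array(d["camera_from_world"]);rv,_=cv2.Rodrigues(C[:3,:3])
    return cv2.projectPoints(np.array(X,float).reshape(-1,3),rv,C[:3,3],K(d),np.array(d["D"],float))[0][:,0]
E
python3 - <<'E'
from h import *
a=snap("scene","scene0");b=snap("top","top0");c=snap("wrist","wrist0")
for d in(a,b,c):print(np.linalg.inv(d["camera_from_world"]).round(3).tolist(),d["fx"])
print(r.current_t(),r.current_ee_rot(),r.finger_overhang)
E
```

```text
[[-0.757, -0.389, 0.525, 0.001], [-0.653, 0.42, -0.63, 0.192], [0.024, -0.82, -0.572, 0.611], [0.0, 0.0, 0.0, 1.0]] 608.3572692053691
[[0.003, -0.991, 0.132, 0.336], [-1.0, -0.001, 0.021, -0.383], [-0.021, -0.132, -0.991, 1.14], [0.0, 0.0, 0.0, 1.0]] 579.823685392199
[[0.252, 0.921, 0.297, 0.063], [0.968, -0.24, -0.078, 0.552], [-0.0, 0.307, -0.952, 0.374], [0.0, 0.0, 0.0, 1.0]] 346.91568068774717
0.15 [ 1.27544395e-01  9.91832765e-01 -4.30075629e-04 -8.72339965e-05] 0.022
```

View pics/scene0.png

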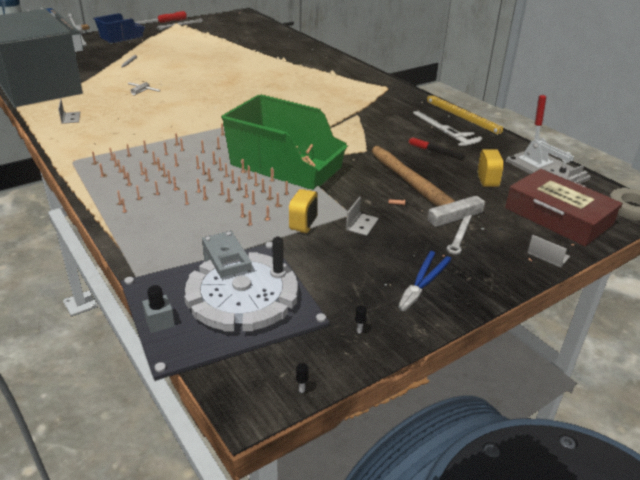

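View pics/top0.png

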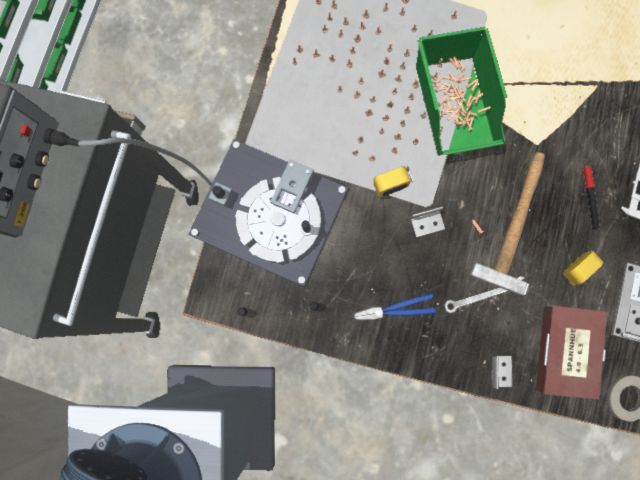

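Scene: fixture with wheel (hub ~(241,283)), bridge (228,252), crank (278,254), and a pin in the boss (157,298). Look-alike pins stand free at (360,318) and (302,377). Top: wheel hub (278,220), bridge (292,186), boss pin (219,192), crank (306,227). The pin meant is the one in the boss; I'll confirm it in a crop.

Run:
```python
from h import *
s=load("scene0");t=load("top0")
for n,a,b in[("hub",(241,283),(278,220)),("pintop",(155,290),(218,189)),("cranktop",(278,239),(306,226)),("lookA",(360,310),(317,306)),("lookB",(302,368),(246,312)),("tape",(303,210),(393,180)),("bracket",(360,215),(428,222))]:
    x,e=tri([(s,a),(t,b)]);print(n,x.round(3),np.round(e,4),dep(s,a).round(3),dep(t,b).round(3))
a=cv2.resize(s["pixels"][225:385,115:335,::-1],None,fx=3.6,fy=3.6,interpolation=cv2.INTER_CUBIC);cv2.imwrite("pics/cs.png",a)
b=cv2.resize(t["pixels"][135:290,185:355,::-1],None,fx=3.8,fy=3.8,interpolation=cv2.INTER_CUBIC);cv2.imwrite("pics/ct.png",b)
```

```text
hub [ 0.523 -0.271  0.041] [0.0014 0.0014] [ 0.52  -0.267  0.045] [ 0.521 -0.272  0.045]
pintop [ 0.577 -0.159  0.067] [0.0006 0.0006] [ 0.572 -0.156  0.071] [ 0.578 -0.159  0.067]
cranktop [ 0.502 -0.328  0.101] [0.0014 0.0014] [ 0.502 -0.327  0.101] [ 0.501 -0.329  0.099]
lookA [ 0.359 -0.347  0.037] [0.0024 0.0024] [ 0.357 -0.338  0.044] [ 0.357 -0.348  0.044]
lookB [ 0.347 -0.211  0.036] [0.0028 0.0028] [ 0.344 -0.203  0.046] [ 0.345 -0.211  0.029]
tape [ 0.603 -0.496  0.028] [0.0004 0.0004] [ 0.578 -0.467  0.053] [ 0.597 -0.493  0.057]
bracket [ 0.523 -0.563  0.021] [0.0021 0.0021] [ 0.543 -0.588  0.001] [ 0.524 -0.567  0.005]
```

View pics/cs.png

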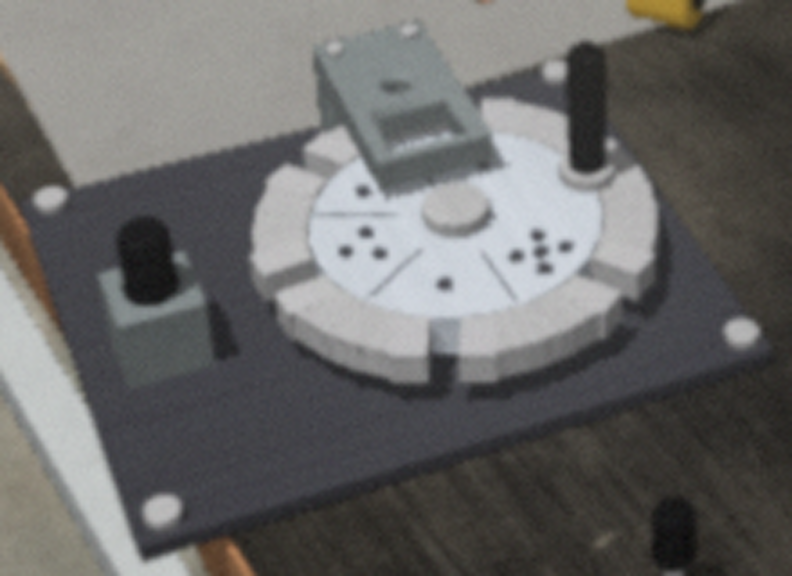

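View pics/ct.png

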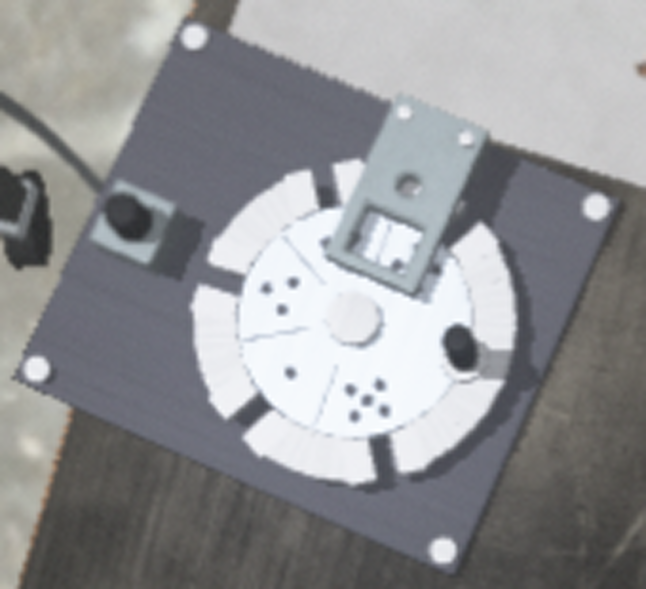

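The crops confirm the picture: the pin is in the square boss at scene crop (148,260), top crop (128,215). The bush is at top crop (410,185), the hub at (355,318) and the crank at (460,345). Three pips are at top crop (280,295), about 95° CCW of the bridge. First move: bring the wrist camera over the fixture for two closer views.

```bash
cat >> h.py <<'E'
def quat(th): # tool down, y axis at world angle th (rad)
    y=np.array([np.cos(th),np.sin(th),0]);z=np.array([0,0,-1.]);return R.from_matrix(np.c_[np.cross(y,z),y,z]).as_quat()
E
python3 - <<'E'
from h import *
q=quat(np.radians(-26))
for i,p in enumerate([(0.57,-0.18,0.30),(0.50,-0.31,0.26)]):
    r.move_to(p,q); r.sleep(.3); d=snap("wrist",f"w{i+1}"); print(r.current_q().round(2) if hasattr(r.current_q(),'round') else r.current_q(),r.current_t())
a=load("w1")["pixels"];b=load("w2")["pixels"]
cv2.imwrite("pics/w12.png",cv2.resize(np.vstack([a,b])[:,:,::-1],(400,600)))
E
```

```text
[-0.38  0.4   1.47 -0.    1.28  0.07] 3.425
[-0.63  0.41  1.54  0.    1.19 -0.18] 4.4333
```

View pics/w1.png

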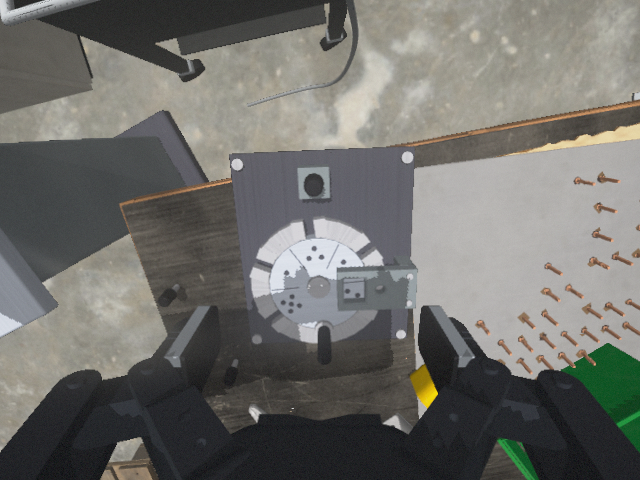

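View pics/w2.png

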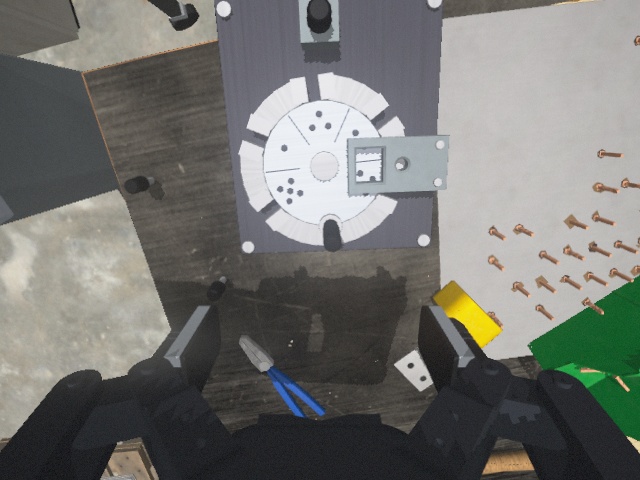

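w1 shows the boss pin at (314,185), hub (319,289), bush (380,287) and crank top (324,350). w2 shows the hub at (324,166), bush (402,163), crank (333,228) and boss pin (319,12). I'll enlarge w2 once to read the notches.

Run:
```python
from h import *
d=load("w2");cv2.imwrite("pics/w2c.png",cv2.resize(d["pixels"][65:245,230:460,::-1],None,fx=3.3,fy=3.3,interpolation=cv2.INTER_CUBIC))
w1=load("w1");t=load("top0");s=load("scene0")
for n,o in dict(hub=[(w1,(319,289)),(d,(324,166)),(t,(278.4,218.5))],bush=[(w1,(380,287)),(d,(402,163)),(t,(293,183.5))],pin=[(w1,(314,183)),(d,(319.5,10))],crank=[(w1,(324,330)),(d,(332.5,228))]).items():
    print(n,tri(o),tri(o[:2])[0], [dep(a,b).round(3) for a,b in o])
```

```text
hub (array([ 0.52449538, -0.2721804 ,  0.04384436]), [np.float64(0.0007051972446693742), np.float64(0.0014715707331358543), np.float64(0.0008472916140877374)]) [ 0.52521307 -0.27044304  0.04905448] [array([ 0.525, -0.273,  0.044]), array([ 0.525, -0.271,  0.045]), array([ 0.524, -0.273,  0.045])]
bush (array([ 0.59201044, -0.30026803,  0.04827236]), [np.float64(0.0004634613672979264), np.float64(0.0005985157400175002), np.float64(0.00041929557343104763)]) [ 0.59181844 -0.29926982  0.05058701] [array([ 0.591, -0.307,  0.036]), array([ 0.594, -0.302,  0.037]), array([ 0.594, -0.3  ,  0.038])]
pin (array([ 0.57636624, -0.15438593,  0.06101876]), [np.float64(0.00012002986890047068), np.float64(0.00012002986890052061)]) [ 0.57636624 -0.15438593  0.06101876] [array([ 0.577, -0.153,  0.072]), array([ 0.575, -0.158,  0.074])]
crank (array([ 0.50405027, -0.33185618,  0.03558608]), [np.float64(0.0009798973040073386), np.float64(0.00097989730400716)]) [ 0.50405027 -0.33185618  0.03558608] [array([ 0.508, -0.32 ,  0.055]), array([ 0.509, -0.32 ,  0.08 ])]
```

View pics/w2c.png

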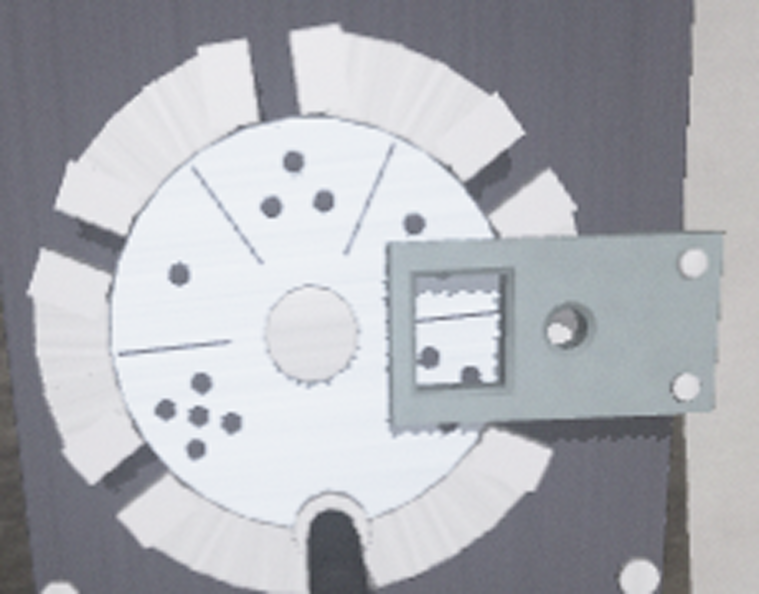

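The enlarged w2 crop shows the bush rim at (571,325), hub (312,335), and notch mids at (273,76), (82,242), (133,480) and (504,174). The sector lines and pips are clear, with three pips at (293,185). I'll fit the fixture pose, wheel angle and notch offset from these.

```bash
cat > fit.py <<'E'
from h import *
from scipy.optimize import least_squares
d=load("w2");w1=load("w1");t=load("top0");s=load("scene0")
C=lambda u,v:(u/3.3+230-.35,v/3.3+65-.35)
ct=lambda u,v:(u/3.8+185-.37,v/3.8+135-.37)
cs=lambda u,v:(u/3.6+115-.36,v/3.6+225-.36)
P=np.radians
# (dist, angle, z, pixel): fixture-polar f, wheel-polar w, notch n
fx=[(d,[.072,0,.056],C(571,325)),(w1,[.072,0,.056],(380,287)),(t,[.072,0,.056],ct(410,185)),(s,[.072,0,.056],cs(396,88)),
 (d,[.042,0,.056],C(463,331)),(t,[.042,0,.056],ct(384,236)),
 (d,[0,0,.045],C(312,334)),(w1,[0,0,.045],(319,288)),(t,[0,0,.045],ct(354,318)),(s,[0,0,.045],cs(456,207)),
 (w1,[0,.125,.072],(314,183)),(d,[0,.125,.072],(319,11)),(t,[0,.125,.072],ct(124,212)),(s,[0,.125,.072],cs(145,228))]
wh=[]
for a,pts in{-30:[(415,322),(495,312)],30:[(393,145),(346,254)],90:[(193,168),(263,263)],150:[(120,354),(230,341)]}.items(): pass
lines=[(30,(393,145),(346,254)),(90,(193,168),(263,263)),(150,(120,354),(230,341)),(-30,(415,322),(495,312))]
notch=[(0,(269,36.5),(278.5,115.5)),(120,(108,501),(158,460)),(60,(47,231),(116,254)),(-60,(537,151),(472,197))]
def F(p):
    c,y=p[:2],p[2]; e=[]
    cy,sy=np.cos(y),np.sin(y)
    for im,X,uv in fx:
        W=[c[0]+cy*X[0]-sy*X[1],c[1]+sy*X[0]+cy*X[1],X[2]];e+=list((proj(im,W)[0]-uv)/(1 if im is d or im is w1 else .8))
    return np.array(e)
o=least_squares(F,[.524,-.272,P(-25)],loss="soft_l1");c=o.x[:2];y=o.x[2]
if __name__=="__main__":
    print("fixture",o.x,np.degrees(y));print(F(o.x).reshape(-1,2).round(1).tolist())
    cen=at_z(d,C(312,334),.045)[:2];print("hub w2",cen)
    ang=lambda uv:(lambda v:np.degrees(np.arctan2(v[1],v[0])))(at_z(d,C(*uv),.036)[:2]-cen)
    wr=lambda x:(x+180)%360-180
    for n,L in(("line",lines),("notch",notch)):
        for k,a,b in L:print(n,k,wr(ang(a)-k),wr(ang(b)-k),np.linalg.norm(at_z(d,C(*a),.036)[:2]-cen))
    pips=np.mean([ang(u) for u in[(293,161),(271,207),(324,201)]]);print("pips",pips,ang((202,416)) ) 
    for im,uv in((t,ct(458,330)),(s,cs(587,48))):
        k=at_z(im,uv,.101)[:2]-c;print("crank",k+c,np.linalg.norm(k),wr(np.degrees(np.arctan2(k[1],k[0]))-180))
E
python3 fit.py
```

```text
fixture [ 0.52496118 -0.27103434 -0.40909332] -23.43932054413836
[[-0.2, 1.2], [0.5, 2.6], [-0.4, -0.3], [-0.3, -1.4], [0.1, 0.6], [0.1, 0.6], [0.3, 0.4], [-0.4, -0.0], [-0.6, -0.3], [-0.5, -2.1], [-0.9, 4.1], [-0.2, -2.0], [-1.2, -0.6], [-1.4, 0.8]]
hub w2 [ 0.52487283 -0.2705605 ]
line 30 10.383485106384029 9.911179424251173 0.056980549707790394
line 90 10.660001718193314 10.22187914234297 0.05720956287066934
line 150 10.798908389950242 11.010726135613595 0.05765568323931112
line -30 9.044168903815091 10.021355168297333 0.030757857501526216
notch 0 72.66259650443541 73.17849598407844 0.08158186414239597
notch 120 73.57225994126918 73.76179569511498 0.08168177508126494
notch 60 73.61128067425952 72.87408932294696 0.0821625107924519
notch -60 72.4959201435608 73.7290498741998 0.08169712724971523
pips 70.72140114211811 -168.44361805663777
crank [ 0.50893189 -0.32758972] 0.05878306676423978 74.17587426441918
crank [ 0.50474001 -0.32881658] 0.061218325743397584 70.71226260491028
```

The fit is consistent: fixture yaw −23.4°, three-pip sector at 70.4° (so 93.8° to turn), notch at 73.2° (+2.9° CCW of the pips, 96.6° to turn). Now I'll grasp the crank and turn it.

```bash
cat >> h.py <<'E'
c=np.array([.5250,-.2708]); Y=np.radians(-23.44)
def fpt(x,y,z): return np.array([c[0]+np.cos(Y)*x-np.sin(Y)*y,c[1]+np.sin(Y)*x+np.cos(Y)*y,z])
F=lambda:np.array(r.current_contact_force())
E
python3 - <<'E'
from h import *
a0=np.radians(70.4+180);th0=np.radians(25)
pos=lambda a,z=.088:np.array([c[0]+.06*np.cos(a),c[1]+.06*np.sin(a),z])
r.set_gripper(.6,25); r.move_to(pos(a0,.15),quat(th0)); r.move_linear(pos(a0),vel=.12)
f0=F();print("f0",f0.round(1),r.current_t())
r.set_gripper(0,25); print("grip",r.current_opening(),F().round(1),r.current_finger_force())
N=12
for i in range(1,N+1):
    da=-np.radians(96.6)*i/N
    r.move_linear(pos(a0+da),quat(th0+da),vel=.06)
    f=F()-f0; print(i,f.round(1),r.current_opening())
    if np.linalg.norm(f)>30: print("stop");break
print(r.current_tool_pos(),r.current_q(),r.current_t())
E
```

```text
f0 [-0.4  0.2  0.2] 6.4083
grip 0.1768630544498513 [-2.5 -1.3  6.3] 25.11795300990343
1 [-3.8 -2.4  7. ] 0.177538294337962
2 [-4.4 -2.1  7.6] 0.17834970846811918
3 [-6.1 -1.8  8.1] 0.17923798916075945
4 [-7.6 -1.2  9.4] 0.17625809084919453
5 [-6.4 -0.9  9.7] 0.17831815971958023
6 [-7.7  0.8 10.4] 0.17847777376673157
7 [-7.4  0.4 11.7] 0.1768007820600173
8 [-7.7  1.  12.1] 0.1768867418008636
9 [-7.6  2.3 12.4] 0.1773805338782043
10 [-8.   3.  12.4] 0.17649166235277525
11 [-6.4  4.3 14.2] 0.17876584903696882
12 [-7.2  6.1 13.1] 0.18117781964732935
[ 0.47079003 -0.24356541  0.0886963 ] [-5.65441230e-01  5.47273534e-01  1.82649262e+00  5.25760659e-04
  7.69322615e-01  6.84421891e-01] 10.3167
```

Run:
```python
from h import *
r.set_gripper(.5); p=np.array(r.current_tool_pos()); r.move_linear(p+[0,0,.05],vel=.15)
q=quat(np.radians(-26))
r.move_to((.53,-.26,.24),q); r.sleep(.2); d=snap("wrist","w3")
u=proj(d,[*c,.036])[0];print(u,r.current_t()); x0,y0=int(u[0])-105,max(0,int(u[1])-95)
cv2.imwrite("pics/w3c.png",cv2.resize(d["pixels"][y0:y0+180,x0:x0+240,::-1],None,fx=3.3,fy=3.3,interpolation=cv2.INTER_CUBIC));print(x0,y0)
```

```text
[320.32309379 227.1797732 ] 12.1917
215 132
```

View pics/w3c.png

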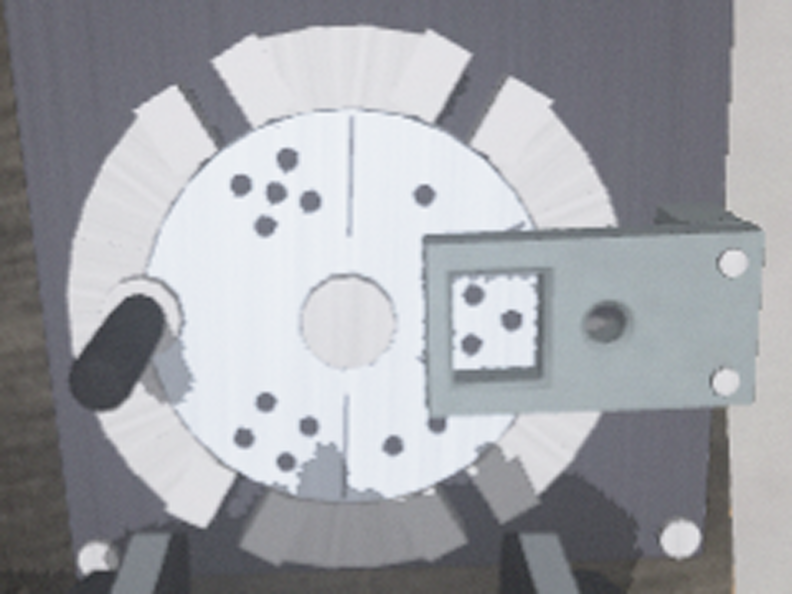

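The crop shows three pips in the window at about (490,320). The bush at (605,322) looks dark (over the notch), and notch mids are at (472,98), (214,106) and (472,503). I'll check the notch angle from these and fetch the pin.

Run:
```python
from h import *
d=load("w3");C=lambda u,v:(u/3.3+215-.35,v/3.3+132-.35)
cen=at_z(d,C(348,321),.045)[:2];b=at_z(d,C(605,322),.056)[:2];print(cen,b,fpt(.072,0,0)[:2])
yb=np.degrees(np.arctan2(*(b-cen)[::-1]));print("yaw bush",yb)
for k,a,i in[(60,(491,66),(453,130)),(120,(196,76),(233,137)),(-60,(485,532),(458,475))]:
    print(k,[((np.degrees(np.arctan2(*(at_z(d,C(*u),.036)[:2]-cen)[::-1]))-k+180)%360-180).round(2) for u in(a,i)])
q=quat(np.radians(-26)); P=fpt(0,.125,.069)
r.move_to(P+[0,0,.05],q); r.move_linear(P,vel=.12); f0=F(); r.set_gripper(0,30)
print(f0.round(1),F().round(1),r.current_opening()*.085,r.current_finger_force())
r.move_linear(P+[0,0,.008],vel=.05);print((F()-f0).round(1))
r.move_linear(P+[0,0,.065],vel=.12);print((F()-f0).round(1),r.current_opening()*.085,r.current_t())
```

```text
[ 0.52516511 -0.26998212] [ 0.590404   -0.29858862] [ 0.59105835 -0.29944077]
yaw bush -23.67689316731684
60 [np.float64(-25.19), np.float64(-24.99)]
120 [np.float64(-24.22), np.float64(-23.72)]
-60 [np.float64(-24.92), np.float64(-22.83)]
[ 0.4 -0.3  0.3] [-1.1 -0.1  6.5] 0.018673113064793627 29.81781933369348
[-1.  -0.  -1.2]
[-0.7 -0.2 -0.8] 0.018702627483016557 14.7167
```

Run:
```python
from h import *
B=fpt(.072,0,0)
r.move_linear(np.r_[B[:2],.134],vel=.15); r.move_linear(np.r_[B[:2],.116],vel=.1); f0=F()
z=.116
while z>.0832:
    z-=.0015; r.move_linear(np.r_[B[:2],z],vel=.04); f=F()-f0; print(round(z,4),f.round(1),r.current_opening().__round__(3))
    if np.linalg.norm(f)>6: break
print(r.current_tool_pos(),r.current_t())
```

```text
0.1145 [-1.5 -0.3 -0.4] 0.22
0.113 [-0.9 -0.4  0.1] 0.214
0.1115 [-0.5 -0.3 -0.8] 0.217
0.11 [-0.2 -0.3  0.1] 0.219
0.1085 [-0.6 -0.3  0.2] 0.217
0.107 [-1.7  0.1 -1.4] 0.22
0.1055 [-2.3 -0.  -0.7] 0.217
0.104 [-1.5 -0.2 -0.8] 0.222
0.1025 [-1.2 -0.1 -0.9] 0.221
0.101 [-1.  -0.1 -0.4] 0.22
0.0995 [-0.6  0.3 -0.1] 0.223
0.098 [ 0.2 -0.8  0. ] 0.217
0.0965 [-1.8 -1.1 -0.4] 0.218
0.095 [-0.7  0.5 -0.4] 0.221
0.0935 [-0.3  0.5 -0.9] 0.216
0.092 [-1.2 -1.1 -1.2] 0.226
0.0905 [-1.1 -1.7 -0.7] 0.214
0.089 [-0.6 -2.2 -1.3] 0.221
0.0875 [-0.6 -2.1 -0.8] 0.222
0.086 [-1.7 -3.4 -0.9] 0.223
0.0845 [-1.5 -2.6 -0.1] 0.219
0.083 [-6.1 -1.2 10.3] 0.22
[ 0.59110973 -0.29958004  0.08412322] 21.6583
```

The pin went straight into the notch with the head down on the bridge. I'll release, back off and check.

Run:
```python
from h import *
r.set_gripper(.5); p=np.array(r.current_tool_pos()); r.move_linear(p+[0,0,.06],vel=.12)
r.move_to((.53,-.26,.24),quat(np.radians(-26))); r.sleep(.3); d=snap("wrist","w4"); s=snap("scene","s4")
B=fpt(.072,0,.086);u=proj(d,B)[0].round().astype(int);k=d["depth"][u[1]-4:u[1]+5,u[0]-4:u[0]+5]
print("pin top z",[dep(d,(u[0]+i,u[1]+j))[2].round(4) for i in(-2,0,2) for j in(-2,0,2)],r.current_t())
a=cv2.resize(d["pixels"][130:310,215:455,::-1],(400,300),interpolation=cv2.INTER_CUBIC)
b=cv2.resize(s["pixels"][225:345,175:335,::-1],(400,300),interpolation=cv2.INTER_CUBIC)
cv2.imwrite("pics/v4.png",np.hstack([a,b]))
```

```text
pin top z [np.float64(0.0863), np.float64(0.0875), np.float64(0.0854), np.float64(0.0865), np.float64(0.0875), np.float64(0.0875), np.float64(0.088), np.float64(0.0858), np.float64(0.0886)] 23.625
```

View pics/v4.png

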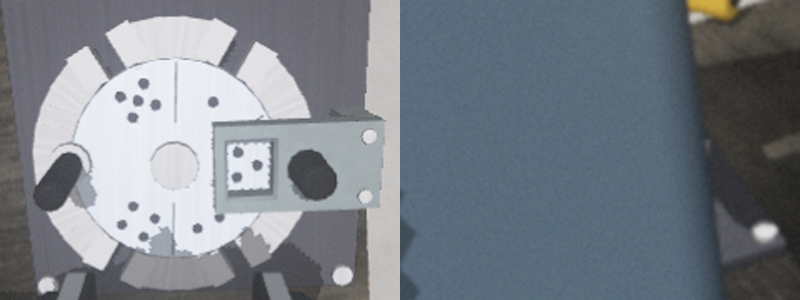

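Run:
```python
from h import *
d=load("w4")
def med(X,h):
    u=proj(d,X)[0].round().astype(int);z=[dep(d,(u[0]+i,u[1]+j))[2] for i in range(-h,h+1) for j in range(-h,h+1)]
    return np.median(z).round(4),len(z)
print("head",med(fpt(.072,0,.086),4),"bridge",med(fpt(.100,0,.056),4),med(fpt(.072,.019,.056),2),"wheel",med(fpt(-.035,.02,.036),3))
```

```text
head (np.float64(0.0869), 81) bridge (np.float64(0.0568), 81) (np.float64(0.057), 25) wheel (np.float64(0.0373), 49)
```

Head top minus bridge top is 30.1 mm, which is the head's height, so the pin is fully home. The three pips show in the window and the robot is clear.

```bash
python3 -c "
from h import *
print(r.hand_in(),r.current_t())"
```

```text
the job is handed in; nothing more can be done
the job is handed in; nothing more can be done
```

The job is handed in: the three-pip sector shows in the window, and the index pin is fully home in the bush with its head down on the bridge (head top 30.1 mm above it), at about 24 s of the 72 s allowed.

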